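# Tighten the terrine press and prove that it holds

## Robot

A 6-joint arm with a two-finger parallel gripper is mounted at the origin on a cart in front of the work surface, level with it; the furniture and walls round the work are solid. World frame = base frame: x ahead of the robot, y to its left, z up, the work surface at z = 0. Lengths are in m, angles in rad, forces in N, time in s.
With the tool pointing down it reaches from about 0.275 to 0.85 m from the base axis. Payload 19 kg.
Tool frame: the origin (TCP) lies at the very end of the fingers, on their centre line; the grasp point (between the pads) lies 19 mm behind it; z points along the fingers, y is the line along which they close (so a half turn about z gives the same grasp; the last joint's range is limited). The gripper opens to 85 mm and grips with 20 to 120 N. Pads are 22 mm wide; open, the fingers measure 114 mm over their backs; the gripper's body (76 mm by 85 mm) begins 54 mm behind the grasp point. The pads swing forward as they close: fully open they stand 13 mm farther back than shut.
Start: joints at [1.023, 0.15, 1.437, -0, 1.554, -0.134], TCP at [0.231, 0.526, 0.231] pointing down, gripper open.
Joint ranges: [-2.8, 2.8], [-0.68, 2.1], [0.12, 2.68], [-1.39, 4.53], [0.16, 2.79], [-2.81, 2.81]. Speed limits (rad/s): [1.89, 1.89, 2.22, 3.01, 3.01, 3.01].

## Interface

Orientations are given as a rotation vector (axis times angle).
In Python, from cell import bot gives the robot as it stands. The module is installed in compiled form; this text tells all that it offers. Calls block until the motion is done:
- bot.movep(position, orientation): joint-space move of the TCP to a pose.
- bot.move_linear(position, attitude=None, v=0.15, max_force=None): straight line of the TCP; attitude=None keeps the orientation; v is the mean speed in m/s. With max_force (N) it stops when the force on the tool has changed by that much, and returns True; else False.
- bot.set_joints(angles): joint-space move.
- bot.gripper_to(opening): finger opening in m; the grip force is fixed at half the most; returns when the fingers have stopped.
- bot.sleep(seconds).
- bot.ik(position, orientation): joint angles nearest the present ones, or None.
- bot.get_obs(): the state.
- bot.get_image(name): name is "side" or "top"; returns (picture, depth): 480x640x3 uint8, red, green, blue; 480x640 float32, m along the optical axis (not along the pixel's ray), 0 where there is no reading.
- bot.calibration(name): a dict with "fx", "fy", "cx", "cy" (pixels), "pose" (4x4, takes a point from camera to world coordinates). Camera axes: x right, y up, looking along -z (the intrinsics and any distortion apply to the point x, -y, -z); pixel columns grow to the right and rows downward; lengths in m; the calibration is good to about 2 mm. A picture is of the moment at which its call begins. calibration takes no time and is no camera call.
A pose or a line that the arm cannot do raises bot.MotionError and nothing moves.
- bot.job_done(): hands the job in; it is judged then, once.
Trained networks look in the newest picture that a camera, given by its name, has taken for a name from the list of things; names that differ only in an ending like _2 or _b are one class to them, and where a whole thing is asked for, a point or a joint stands for the part that bears it (a point fixed in the world has none). Each returns a list of dicts, best first, with "confidence" (0 to 1); they miss things now and then, are a little off and sometimes report something else, mostly with a low value. They report only what shows in the picture. A call takes as long as a camera call.
- bot.boxes_of(name, camera): "xyz" ([x, y, z] in m, in world coordinates, good to about 4 mm: the middle of the surface that is visible of it).
- bot.regions_of(name, camera): "mask" (480x640 bool, what is visible of it).
- bot.landmark_of(name, camera): "xyz" ([x, y, z] in m, in world coordinates, good to about 4 mm: a listed point, or the origin of a listed thing).
The state is a dict: "t": time; "q": joint angles; "joint_vel": joint speeds; "joint_torque": joint torques, N m; "tcp_pos": TCP position; "eef_rot": TCP orientation; "wrist_force": force on the tool from outside, world axes, zero at the start; "torque": the same for the moment, N m; "finger_gap": finger opening in m; "finger_force": force on a finger pad.
Only numpy, scipy, OpenCV 4.12 (cv2) and the standard library are available. Lean on these libraries where they do the work, as an engineer would, in place of code of your own. Each camera call takes 0.05 s, during which the arm holds its last target. There are 200 camera calls.

## Task

Turn the crank of the terrine press clockwise (seen from above) until the screw bites, then lean on the crank knob with about 10 N in the same direction and keep that load on steadily for two seconds to see that the screw holds, without forcing it round any further. Then ease off and let go, do not wind the crank back, and leave the mug, the tin and the spice jar where they stand.

Things in the scene. Friction and masses are not known exactly. Their poses are not given: they have to be found in the camera images.
- press: Fixed screw press: wooden base 150 x 210 mm (x, y), two steel posts, an aluminium yoke over them (190 mm along y, top 127 mm, post caps 139 mm above the counter), a round steel mould under a pressure plate, on top a steel crank with an upright black knob. Origin: on the screw axis, underside centre, on the counter; z up.
- screw_top (a point): On the vertical screw axis, at the top of the crank's hub (26 mm across), 155 mm above the counter. At the start the crank is slack: it turns 0.5 to 1.0 rad clockwise seen from above, dragging about 1.3 N at the knob, until the screw bites. Where it bites cannot be seen, only felt.
- knob_center (a point): Centre (179 mm above the counter) of the upright black crank knob: a round post 19 mm across, reaching from 153 to 203 mm above the counter, spinning freely on its upright pin at the end of the crank arm, 80 mm from the screw axis. The arm (14 mm wide) and the 22 mm steel eye under the knob have their tops at 150 to 151 mm.
- crank (a joint): Elastic wind-up of the crank on its screw, rad; 0 unloaded, positive under clockwise load, 0.016 at 10 N on the knob: past the bite the crank is stiff, about 8 N per mm at the knob. 5.5 to 14.5 N across the arm will do; above about 18 N the screw is forced round. Noisy: feel the force instead.
- plate_mark (a point): A point on the rim of the pressure plate (100 mm disc under the yoke), 50 mm from the screw axis, 84 mm above the counter. The plate stays still while the crank is turned and loaded, and turns with it only if the screw is forced past its bite.
- mug: Bystander: white dotted mug, 82 x 114 x 91 mm, upright beside the press. Origin: centre of its underside.
- tin: Bystander: flat food tin, 86 mm across, 40 mm tall. Origin: centre of its underside.
- spice_jar: Bystander: spice jar with a dark cap, 41 mm across, 105 mm tall. Origin: centre of its underside.

How it is judged:
On the way:
1. the screw bites and the crank carries the test load, 5.5 to 14.5 N at the knob, for one and a half seconds without a break (value of joint crank between 0.0088 and 0.0232 rad), for 1.5 s.
At the end, for the whole second after the job is handed in: The crank is let go and unloaded, its knob still at least 30 mm from where it started (not wound back), the pressure plate turned by less than 4 mm at its rim, and the bystanders undisturbed (value of joint crank between -0.003 and 0.003 rad and distance of knob_center from where it was at the start of the episode above 0.03 m and distance of plate_mark from where it was at the start of the episode below 0.004 m); the robot touches nothing.
It fails at once if the screw is forced round past its bite (the pressure plate's rim moves 4 mm) (distance of plate_mark from where it was at the start of the episode above 0.004 m).
It fails at once if the mug, tin or spice jar is pushed more than 20 mm (distance of any of mug, tin, spice_jar from where it was at the start of the episode above 0.02 m).
It also fails if it takes over 53 s, if anything falls off the work surface, if the arm or the gripper's body presses on something with over 40 N, if the wrist force passes 120 N, or if a joint passes its speed limit or range.

## Working session

There is one attempt and no reset: what is moved stays moved. The work goes in short steps, each a Python script; the robot and the scene stay as the last script left them, time stands still between calls to the robot, and variables do not carry over. Pictures are saved under pics/ and viewed, at most 10 in all, crops included, and the job is handed in when it is done.

```bash
mkdir -p pics
python3 - <<'E'
from cell import bot
import cv2,numpy as np
for c in("top","side"):
    im,d=bot.get_image(c); cv2.imwrite(f"pics/{c}0.png",im[:,:,::-1])
    print(c,bot.calibration(c)["pose"][:3,3].round(2))
    for n in("screw_top","knob_center","plate_mark","mug","tin","spice_jar","press"):
        print(n,[(np.round(r["xyz"],3).tolist(),round(r["confidence"],2)) for r in bot.landmark_of(n,c)][:2])
o=bot.get_obs();print(o["t"],o["eef_rot"],o["wrist_force"],o["finger_gap"])
E
```

```text
top [ 0.39 -0.05  1.28]
screw_top [([0.527, -0.136, 0.151], 0.64)]
knob_center [([0.451, -0.148, 0.174], 0.47)]
plate_mark [([0.572, -0.149, 0.087], 0.76)]
mug [([0.573, 0.069, -0.004], 0.59)]
tin [([0.449, 0.034, -0.004], 0.75)]
spice_jar [([0.575, -0.282, 0.002], 0.83)]
press [([0.525, -0.132, 0.003], 0.7)]
side [-0.2   0.05  0.54]
screw_top [([0.524, -0.13, 0.158], 0.82)]
knob_center [([0.448, -0.146, 0.175], 0.61)]
plate_mark [([0.575, -0.147, 0.087], 0.93), ([0.449, -0.148, 0.179], 0.61)]
mug []
tin [([0.449, 0.036, 0.003], 0.66)]
spice_jar [([0.57, -0.28, -0.004], 0.6)]
press [([0.534, -0.132, -0.006], 0.56)]
0.8 [-6.45367590e-01 -3.07455219e+00  1.99349361e-04] [-0.43835864  0.01431124  0.11503375] 0.08559991264744249
```

```bash
python3 -c "
import cv2,numpy as np
a=cv2.imread('pics/top0.png');b=cv2.imread('pics/side0.png')
cv2.imwrite('pics/both0.png',cv2.resize(np.vstack([a,b]),(400,600)))"
```

```text
(no output)
```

View pics/top0.png

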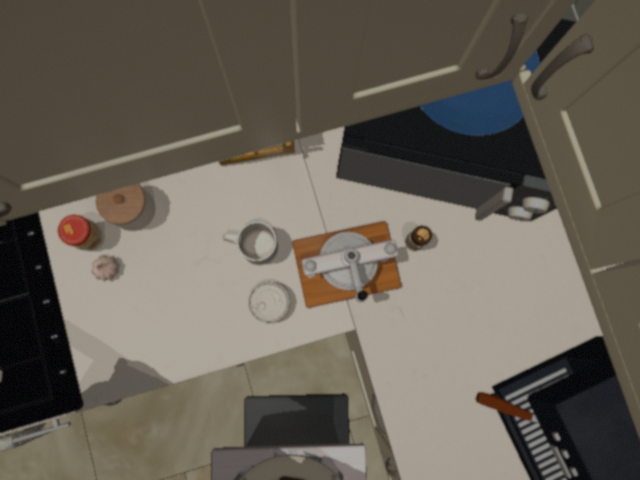

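View pics/side0.png

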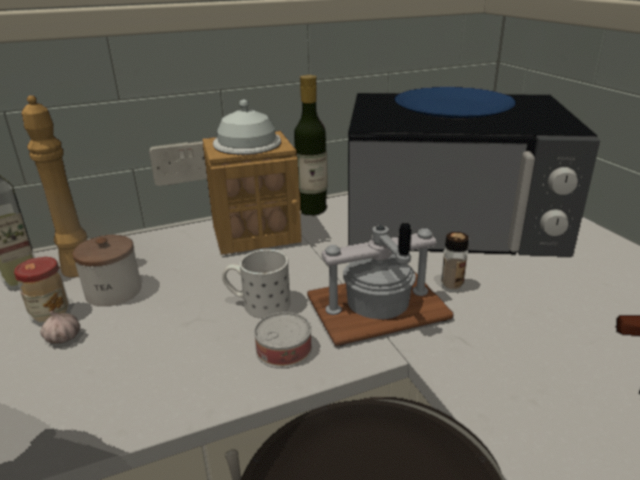

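The top view has +x up. The screw hub is at about (352,256) and the knob at (362,295), nearest the robot. The mug and tin are to the left, the jar is to the right, and all are lower than the crank. I'll cage the knob loosely between the fingers and push it with the trailing pad.

```bash
cat > h.py <<'E'
from cell import bot
import numpy as np, json, os
from scipy.spatial.transform import Rotation as R
if os.path.exists("geo.json"): C,RAD,SG=json.load(open("geo.json"))
else: C,RAD,SG=[0.5255,-0.133],0.08,1
C=np.array(C)
u=lambda a:np.array([np.cos(a),np.sin(a)])
t=lambda a:np.array([np.sin(a),-np.cos(a)])   # clockwise
def rot(a,sg=None):
    y=np.r_[(SG if sg is None else sg)*t(a),0]; z=np.array([0,0,-1.])
    return R.from_matrix(np.c_[np.cross(y,z),y,z]).as_rotvec()
def pose(a,s,z=0.164): return np.r_[C+RAD*u(a)+s*t(a),z]
def force(n=5):
    f=[]
    for _ in range(n): f.append(bot.get_obs()["wrist_force"]); bot.sleep(0.02)
    return np.mean(f,0)
E
python3 - <<'E'
from h import *
a0=np.radians(190.4)
for sg in(1,-1):
    print(sg,[None if (q:=bot.ik(pose(a0-d,0.008),rot(a0-d,sg))) is None else np.round(q,2).tolist() for d in(0,.5,1.1)])
E
```

```text
1 [[-0.47, -0.04, 1.78, -0.0, 1.41, -2.22], [-0.39, -0.05, 1.79, 0.0, 1.41, -1.64], [-0.29, 0.0, 1.74, -0.0, 1.41, -0.94]]
-1 [[-0.47, -0.04, 1.78, -0.0, 1.41, 0.92], [-0.39, -0.05, 1.79, -0.0, 1.41, 1.5], [-0.29, 0.0, 1.74, -0.0, 1.41, 2.2]]
```

Run:
```python
from h import *
import cv2
json.dump([C.tolist(),0.08,-1],open("geo.json","w"))
a0=np.radians(190.4)
bot.movep(pose(a0,0,0.26),rot(a0,-1)); bot.gripper_to(0.042)
o=bot.get_obs();print(o["t"],o["tcp_pos"],o["finger_gap"],force())
for c in("side","top"):
    im,_=bot.get_image(c); cv2.imwrite(f"pics/{c}1.png",im[:,:,::-1])
    for n in("knob_center","screw_top"):print(c,n,[(np.round(r["xyz"],3).tolist(),round(r["confidence"],2)) for r in bot.landmark_of(n,c)][:1])
im=cv2.imread("pics/side1.png")[100:340,250:570];cv2.imwrite("pics/c1.png",cv2.resize(im,(800,600),interpolation=2))
```

```text
3.8083 [ 0.44684531 -0.14740647  0.25999137] 0.04192088039111659 [ 0.02391636  0.06082517 -0.0123579 ]
side knob_center [([0.448, -0.15, 0.179], 0.88)]
side screw_top [([0.525, -0.132, 0.158], 0.75)]
top knob_center []
top screw_top []
```

View pics/c1.png

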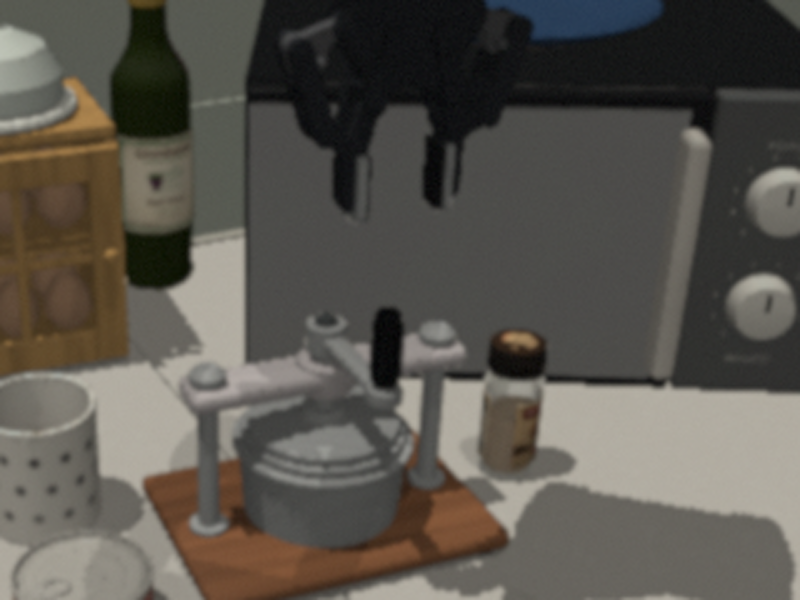

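The open fingers (crop columns 350 and 440) straddle the knob at column 388. I'll descend and start winding.

Run:
```python
from h import *
a0=np.radians(190.8); s=0.0115
h=bot.move_linear(pose(a0,0),rot(a0),v=0.08,max_force=5)
f0=force(10); print("down",h,bot.get_obs()["tcp_pos"],f0)
if not h:
    bot.move_linear(pose(a0,s),rot(a0),v=0.03,max_force=4)
    print("contact",(force()-f0).round(2))
    d=0
    while d<1.15:
        d+=0.06
        h=bot.move_linear(pose(a0-d,s),rot(a0-d),v=0.02,max_force=3.5)
        f=(force(4)-f0)[:2]; ft=-f@t(a0-d)
        print(round(d,2),h,"t %.2f r %.2f"%(ft,-f@u(a0-d)),round(bot.get_obs()["t"],1))
        if h or ft>3.5: break
    json.dump([a0,d,s,f0.tolist()],open("st.json","w"))
```

```text
down False [ 0.44703786 -0.14803284  0.16432311] [ 0.33171114 -0.21993831  0.27052109]
contact [-0.16  0.35 -0.41]
0.06 False t 0.13 r -0.47 6.8
0.12 False t 0.07 r -0.59 7.2
0.18 False t 0.50 r -0.39 7.7
0.24 False t 0.32 r -0.55 8.2
0.3 False t -0.17 r -0.54 8.6
0.36 False t -0.22 r -1.03 9.1
0.42 False t 0.75 r -0.76 9.5
0.48 False t 0.11 r -0.57 10.0
0.54 False t 0.24 r -0.98 10.4
0.6 True t 3.87 r 0.21 10.8
```

Run:
```python
from h import *
import cv2
a0,d,s,f0=json.load(open("st.json"))
im,_=bot.get_image("side")
print([(np.round(r["xyz"],3).tolist(),round(r["confidence"],2)) for r in bot.landmark_of("knob_center","side")])
o=bot.get_obs();p=o["tcp_pos"];print(p,(force(10)-f0).round(2),o["finger_gap"],o["finger_force"])
v=p[:2]-C; print("tcp angle turned",a0-np.arctan2(v[1],v[0])%(2*np.pi)-s/.08)
cv2.imwrite("pics/c2.png",cv2.resize(im[100:340,250:570,::-1],(800,600),interpolation=2))
```

```text
[([0.454, -0.104, 0.179], 0.78)]
[ 0.45658221 -0.09069273  0.16371362] [-1.74 -4.46  3.31] 0.04186369353435829 2.2902116608747747
tcp angle turned 0.595308621012941
```

View pics/c2.png

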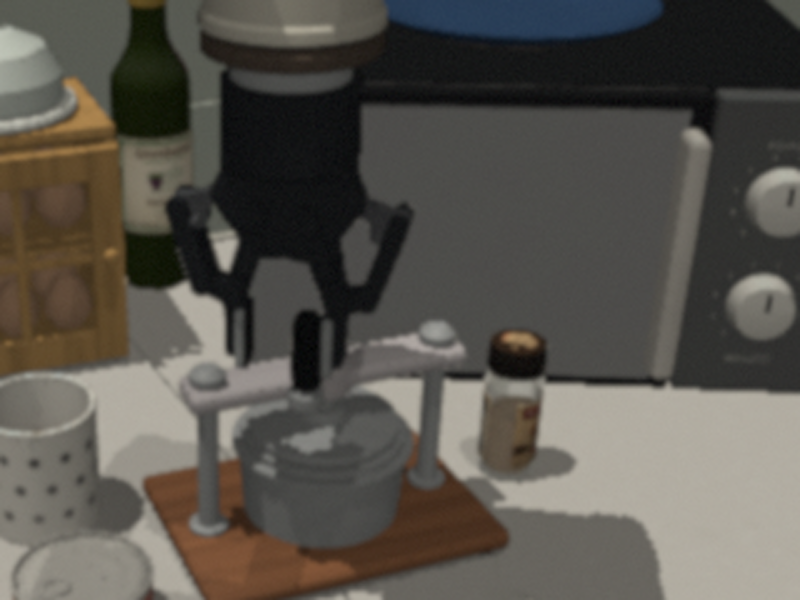

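The trailing pad (column 325) bears on the knob (column 307). The knob has swung about 0.58 rad and the screw has bitten. I'll ramp to 10 N under force feedback, hold it, then ease off.

Run:
```python
from h import *
a0,d,s,f0=json.load(open("st.json")); a=a0-0.595
T=np.r_[t(a),0]; p0=bot.get_obs()["tcp_pos"].copy(); rv=bot.get_obs()["eef_rot"]
F=lambda n=6:-(force(n)-f0)@T
x=0;log=[];th=None
for i in range(60):
    f=F();now=bot.get_obs()["t"];log.append((round(now,2),round(x*1e3,2),round(f,2)))
    if f>13.5 and x<0: break
    if th is None and f>8.5: th=now
    if th and now-th>3.0: break
    if abs(10-f)>0.8:
        x+=float(np.clip((10-f)*0.06e-3,-.3e-3,.3e-3))
        if x>4e-3: print("travel limit");break
        bot.move_linear(p0+x*T,rv,v=0.01)
for l in log:print(*l)
json.dump([a,p0.tolist(),x],open("st2.json","w"))
```

```text
11.21 0.0 5.0
11.56 0.3 5.67
11.91 0.56 6.12
12.26 0.79 6.95
12.61 0.98 7.2
12.96 1.14 8.15
13.31 1.25 8.33
13.66 1.35 8.58
14.01 1.44 8.91
14.36 1.51 9.1
14.71 1.56 9.5
14.81 1.56 9.49
14.91 1.56 9.3
15.01 1.56 9.38
15.11 1.56 9.08
15.46 1.61 9.66
15.56 1.61 9.69
15.66 1.61 9.17
16.01 1.66 9.72
16.11 1.66 9.69
16.21 1.66 9.41
16.31 1.66 9.55
16.41 1.66 9.45
16.51 1.66 9.45
16.61 1.66 9.26
16.71 1.66 9.35
```

Held at about 9.4 N for over 3 s. Now I'll ease off and lift clear.

Run:
```python
from h import *
import cv2
a,p0,x=json.load(open("st2.json")); p0=np.array(p0);T=np.r_[t(a),0]
rv=bot.get_obs()["eef_rot"]; f0=json.load(open("st.json"))[3]
bot.move_linear(p0-0.003*T,rv,v=0.01)
q=p0-0.012*T; bot.move_linear(q,rv,v=0.03); print("free",(force()-f0).round(2))
print(bot.move_linear(q+[0,0,.1],rv,v=0.08,max_force=6)); q=bot.get_obs()["tcp_pos"]
bot.move_linear(q+[-.06,.08,.02],rv,v=0.15)
im,_=bot.get_image("side")
for n in("knob_center","plate_mark","mug","tin","spice_jar"):
    print(n,[(np.round(r["xyz"],3).tolist(),round(r["confidence"],2)) for r in bot.landmark_of(n,"side")][:2])
print(bot.get_obs()["t"],force(),bot.get_obs()["tcp_pos"])
cv2.imwrite("pics/c3.png",cv2.resize(im[100:340,250:570,::-1],(800,600),interpolation=2))
```

```text
free [-0.49  0.07 -0.34]
False
knob_center [([0.451, -0.101, 0.177], 0.79)]
plate_mark [([0.575, -0.15, 0.086], 0.64)]
mug [([0.575, 0.069, 0.002], 0.63)]
tin [([0.45, 0.034, 0.0], 0.59)]
spice_jar [([0.569, -0.278, -0.007], 0.63), ([0.533, -0.133, -0.006], 0.58)]
20.3917 [ 0.28671573 -0.18578863 -0.00894239] [ 0.3918527  -0.02178718  0.28303738]
```

View pics/c3.png

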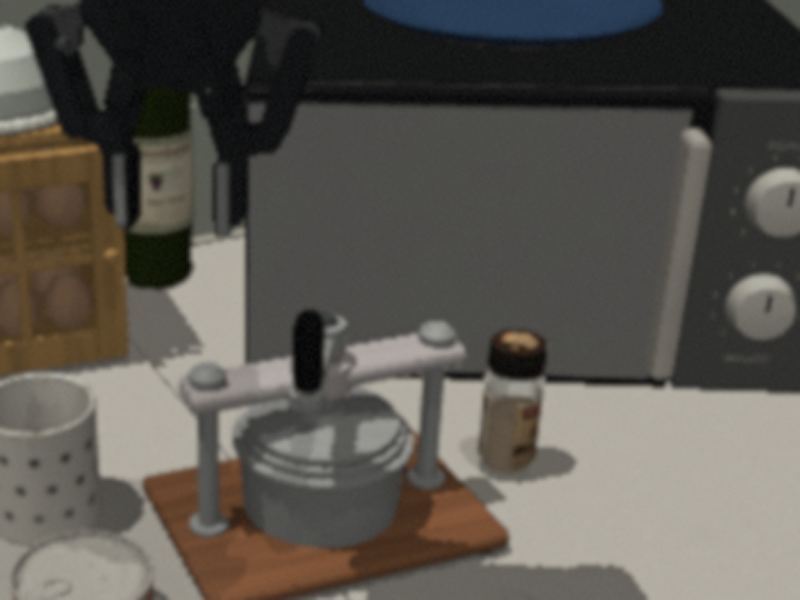

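The knob stays at its turned position (column 309), the plate and bystanders are unmoved, and the gripper is clear.

```bash
python3 -c "
from cell import bot
print(bot.job_done())"
```

```text
the job is handed in; nothing more can be done
None
```

I turned the crank clockwise about 0.58 rad until the screw bit, held about 9.4 N on the knob for over 3 s without the pressure plate visibly moving, then eased off, let go and handed the job in; no verdict was returned.

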